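# Sweep the turning offcuts off the machine plate

## Robot

A 6-joint arm with a two-finger parallel gripper is mounted at the origin on the work surface. World frame = base frame: x ahead of the robot, y to its left, z up, the work surface at z = 0. Lengths are in m, angles in degrees, forces in N, time in s.
With the tool pointing down it reaches from about 0.4 to 0.825 m from the base axis. Payload 7 kg.
Tool frame: the origin (TCP) lies between the finger pads; the fingertips stand ctrl.nose_length ahead of it and the grasp point (between the pads) lies 2 mm behind it (ctrl.nose_length is the distance from the TCP to the fingertips, in m); z points along the fingers, y is the line along which they close (so a half turn about z gives the same grasp; the last joint's range is limited). The gripper opens to 88 mm and grips with 3 to 60 N. Pads are 19 mm wide; open, the fingers measure 130 mm over their backs; the gripper's body (78 mm by 193 mm) begins 47 mm behind the grasp point.
Start: joints at [88.356, 20.546, 0.682, 0, -70.136, -16.507], TCP at [0.21, 0.641, 0.244] pointing down, gripper open.
Joint ranges: [-176.03, 176.03], [-82.01, 121.73], [-58.28, 71.71], [-173.87, 95.51], [-174.79, -0.11], [-173.66, 173.66]. Speed limits (degrees/s): [136.94, 136.94, 172.46, 180, 180, 180].

## Interface

Orientations are given as [roll, pitch, yaw] about the fixed x, y, z axes, in that order (R = Rz(yaw) Ry(pitch) Rx(roll)).
In Python, from plant import ctrl gives the robot as it stands.
- The arm moves only by the tool apply_moves, never from a script. Its argument "commands" is a list of rows, each a list of 3 entries, a list of its own where there are three numbers: the shift along the world's x, y, z in cm, then the turn about the world's z in rad, then the closure, from 0 (fully open) to 1 (shut). In form: [[[x, y, z], turn, jaw], ...]. A call has 1 to 20 rows; each row is the pose to reach, as a shift and turn from the pose commanded when the call began; what a row does not reach only later rows make up. A row lasts 1/12 s, in which the tool goes at most 41.7 mm and 7.16 degrees, less where a joint would pass 70% of its speed; a pose out of reach is approached as far as the arm can. A call with a gripper value outside its range is refused whole. The fingers move at their own pace and stop on an object; the grip force is fixed at half the most. Time passes only in rows, so rows that repeat a pose let the fingers close. It gives the time, the measured TCP pose, the force, the opening and the grip force at its end, in the units of the state.
- ctrl.get_obs(): the state, without advancing time (a new reading comes with each control period).
- ctrl.snapshot(name): name is "side" or "top" or "wrist"; returns a dict with "img" (384x512x3 uint8, red, green, blue), "fx", "fy", "cx", "cy" (pixels), "dist_coeffs" ([k1, k2, p1, p2, k3] as OpenCV has them; the pictures are not rectified), "T" (4x4, takes a point from camera to world coordinates). Camera axes: x right, y up, looking along -z (the intrinsics and any distortion apply to the point x, -y, -z); pixel columns grow to the right and rows downward; lengths in m; the calibration is good to about 2 mm. A picture is of the moment at which its call begins. There is no depth.
- ctrl.close_job(): hands the job in; it is judged then, once.
Trained networks look in a picture, given as the dict that the camera call returned (one of the last four; its "shot" number tells which), for a name from the list of things; names that differ only in an ending like _2 or _b are one class to them, and where a whole thing is asked for, a point or a joint stands for the part that bears it (a point fixed in the world has none). Each returns a list of dicts, best first, with "score" (0 to 1); they miss things now and then, are a little off and sometimes report something else, mostly with a low value. They report only what shows in the picture. A call takes as long as a camera call.
- ctrl.search_frame(picture, target): "at" ([column, row] in pixels, amid what is visible of it).
- ctrl.spot_point(picture, target): "at" ([column, row] in pixels: a listed point, or the origin of a listed thing).
The state is a dict: "clock": time; "joint_pos": joint angles; "qvel": joint speeds; "tau": joint torques, N m; "tool_pos": TCP position; "orientation": TCP orientation; "force": force on the tool from outside, world axes, zero at the start; "moment": the same for the moment, N m; "opening": finger opening in m; "gripper_force": force on a finger pad.
Only numpy, scipy, OpenCV 4.12 (cv2) and the standard library are available. Lean on these libraries where they do the work, as an engineer would, in place of code of your own. Each camera call takes 0.05 s, during which the arm holds its last target. There are 200 camera calls.

## Task

Sweep the three pale wood offcuts across the green machine plate and over its edge into the red scrap bin. Only push them with the fingers, never pick them up, and leave the dark knob, the steel centre and everything else on the bench standing where it is.

Things in the scene. Friction and masses are not known exactly. Their poses are not given: they have to be found in the camera images.
- plate: Green machine plate, fixed solid block 300 mm along x, 240 mm along y, top at 80 mm; origin: centre of its underside; yaw within 9 degrees. Lips 8 mm wide, 10 mm high along its two x edges; the two y edges are open, a box just beyond each. The five small things on it stand one to a lane, in any order; lanes run along y, 54 mm apart in x (within 3 mm), things within 45 mm of mid in y.
- scrap_bin: Red open scrap bin, 300 mm along x, 150 mm along y, 70 mm high, walls and floor 4 mm, origin at the centre of its underside. Fixed, axes as the plate's, 2 mm off the plate's +y or -y edge (varies; the other box is across the plate), rim 10 mm below the plate's top. The offcuts belong in it.
- stock_box: Blue open box with turned stock lying in it, 300 mm along x, 150 mm along y, 70 mm high, walls and floor 4 mm, origin at the centre of its underside. Fixed, axes as the plate's, 2 mm off the plate's +y or -y edge (varies; the other box is across the plate), rim 10 mm below the plate's top. No offcut belongs in it.
- slice: Round slice, diameter 32 mm, 18 mm high, lying flat. Pale wood offcut, loose on the plate (about 20 to 40 g), alone in its lane, free to be pushed straight along the plate's y either way. Origin at the centre of its underside.
- block: Small block, 32 mm along x, 26 mm along y, 20 mm high, turned at most 23 degrees to the plate. Pale wood offcut, loose on the plate (about 20 to 40 g), alone in its lane, free to be pushed straight along the plate's y either way. Origin at the centre of its underside.
- stub: Round stub with a tenon: foot of diameter 32 mm and 12 mm high, above it a neck of diameter 20 mm up to 22 mm, standing on its foot. Pale wood offcut, loose on the plate (about 20 to 40 g), alone in its lane, free to be pushed straight along the plate's y either way. Origin at the centre of its underside.
- knob: Finished dark wood knob, diameter 28 mm, 42 mm high, waisted, standing loose on the plate among the offcuts; origin at the centre of its underside. Stays.
- centre: Steel lathe centre with a conical point, diameter 28 mm, 40 mm high, standing loose on the plate among the offcuts; origin at the centre of its underside. Stays.
- spray_can: Blue spray can with red cap, diameter 52 mm, 170 mm high, standing on the bench to the robot's left; origin at the centre of its underside. Stays.
- dish: Shallow steel dish, diameter 110 mm, 30 mm high, on the bench beyond the plate; origin at the centre of its underside. Stays.
- spanner: Steel spanner lying along its x on the bench to the robot's right, thinner than 30 mm; origin at its underside. Stays.
- tape: Yellow tape measure, 40 by 65 by 62 mm high, on the bench to the robot's left; origin at the centre of its underside. Stays.

How it is judged (in metres and radians):
At the end, for the whole second after the job is handed in: All three pale offcuts lie at rest inside the red scrap bin, below 60 mm height, and the knob, the centre and the other bench things stand within 15 mm of where they were, not knocked over (x of slice in the frame of scrap_bin between -0.15 and 0.15 m and y of slice in the frame of scrap_bin between -0.075 and 0.075 m and height (world z) of each of slice, block, stub below 0.06 m and linear speed of each of slice, block, stub below 0.02 m/s and x of block in the frame of scrap_bin between -0.15 and 0.15 m and y of block in the frame of scrap_bin between -0.075 and 0.075 m and x of stub in the frame of scrap_bin between -0.15 and 0.15 m and y of stub in the frame of scrap_bin between -0.075 and 0.075 m and distance of each of knob, centre, spray_can, dish, spanner, tape from where it was at the start of the episode below 0.015 m and angle between each of knob, centre, spray_can, dish, spanner, tape's own z axis and vertical below 0.3 rad); the robot touches nothing.
It fails at once if an offcut is lifted more than 25 mm above the green plate (height (world z) of any of slice, block, stub above 0.105 m).
It fails at once if the dark knob or the steel centre on the plate is shifted more than 15 mm or knocked over (distance of any of knob, centre from where it was at the start of the episode above 0.015 m or angle between any of knob, centre's own z axis and vertical above 0.3 rad).
It fails at once if something else standing on the bench is shifted more than 15 mm or knocked over (distance of any of spray_can, dish, spanner, tape from where it was at the start of the episode above 0.015 m or angle between any of spray_can, dish, spanner, tape's own z axis and vertical above 0.3 rad).
It also fails if it takes over 51 s, if anything falls off the work surface, if the arm or the gripper's body presses on something with over 40 N, if the wrist force passes 120 N, or if a joint passes its speed limit or range.

## Working session

There is one attempt and no reset: what is moved stays moved. The work goes in short steps, Python scripts to look and compute and a tool call to move; the robot and the scene stay as the last step left them, time stands still between calls to the robot, and variables do not carry over. Pictures are saved under pics/ and viewed, at most 10 in all, crops included, and the job is handed in when it is done.

Besides the shell and the picture viewer there is one more tool, called after ">>>" as a command line: name --argument value ..., lists and objects as JSON in quotes. apply_moves: Moves the arm, as the interface text tells. Its arguments: {"type":"object","properties":{"commands":{"type":"array"}},"required":["commands"]}

```bash
ls; mkdir -p pics; cat > h.py <<'E'
import numpy as np, cv2
from plant import ctrl
def ray(p,px,z):
    K=np.array([[p['fx'],0,p['cx']],[0,p['fy'],p['cy']],[0,0,1.]])
    u=cv2.undistortPoints(np.array([[px]],float),K,np.array(p['dist_coeffs'],float))[0,0]
    T=np.array(p['T']); d=T[:3,:3]@np.array([u[0],-u[1],-1]); o=T[:3,3]
    return o+d*(z-o[2])/d[2]
E
python3 - <<'E'
from h import *
print(ctrl.get_obs(), ctrl.nose_length)
for n in('top','side'):
    p=ctrl.snapshot(n); cv2.imwrite(f'pics/{n}0.png',p['img'][:,:,::-1])
    print(n,np.round(p['T'],3).tolist())
    for t in['plate','scrap_bin','stock_box','slice','block','stub','knob','centre','spray_can','dish','spanner','tape']:
        z=.08 if t in('slice','block','stub','knob','centre') else 0
        for r in ctrl.spot_point(p,t)[:2]: print(t,round(r['score'],2),np.round(r['at'],1),np.round(ray(p,r['at'],z),4))
E
```

```text
pics
{'clock': 0.0, 'joint_pos': array([ 8.83564041e+01,  2.05937360e+01,  6.35030921e-01, -2.05618297e-02,
       -7.01363193e+01, -1.65064278e+01]), 'qvel': array([ 0.0081888 ,  0.06826003, -0.04886401,  0.01578718,  0.03027731,
       -0.04051946]), 'tau': array([ 7.31876244e-04, -5.82722676e+01,  2.93048984e+01,  6.99690118e+00,
        7.00510878e-03, -1.74358020e-04]), 'tool_pos': array([0.21014921, 0.64097593, 0.24260486]), 'orientation': array([ 1.79903399e+02, -8.46857845e-03, -1.81570192e+01]), 'force': array([ 0.1895469 ,  0.29409291, -0.0755314 ]), 'moment': array([-0.10926988,  0.0098301 ,  0.01539143]), 'gripper_force': 0.0, 'opening': 0.08747689727149026} 0.017
top [[-0.023, 0.99, -0.14, 0.444], [-1.0, -0.022, 0.009, -0.016], [0.005, 0.141, 0.99, 1.35], [0.0, 0.0, 0.0, 1.0]]
plate 0.89 [246.4 215.2] [0.5423 0.0244 0.    ]
plate 0.47 [254.  225.6] [ 0.5048 -0.0019  0.    ]
scrap_bin 0.83 [297.2 205.7] [ 0.5721 -0.1579  0.    ]
scrap_bin 0.7 [130.9 203.5] [0.593  0.4418 0.    ]
stock_box 0.67 [191.2 222.7] [0.5197 0.2216 0.    ]
slice 0.51 [242.6 212.3] [0.5465 0.0345 0.
[... 755 characters left out ...]
0.0, 1.0]]
plate 0.73 [230.8 223. ] [0.5399 0.0253 0.    ]
slice 0.53 [226.8 196.1] [0.5529 0.0551 0.08  ]
block 0.72 [188.  199.4] [0.4574 0.1207 0.08  ]
block 0.57 [260.7 186. ] [0.6641 0.0243 0.08  ]
stub 0.52 [224.5 212.1] [0.4996 0.0005 0.08  ]
knob 0.53 [195.4 213.4] [0.435  0.0519 0.08  ]
centre 0.6 [234.4 189.7] [0.591  0.0648 0.08  ]
centre 0.32 [303.1 198.5] [ 0.7126 -0.1083  0.08  ]
spray_can 0.96 [176.2 161.9] [0.6154 0.4419 0.    ]
dish 0.88 [303.8 198.9] [ 0.7971 -0.045   0.    ]
dish 0.72 [365.6 313.4] [ 0.5638 -0.4472  0.    ]
spanner 0.58 [361.9 313.1] [ 0.558  -0.4406  0.    ]
spanner 0.57 [298.7 198.2] [ 0.7875 -0.0309  0.    ]
tape 0.5 [145.9 174.4] [0.4853 0.444  0.    ]
```

```bash
python3 - <<'E'
import cv2
for n,(a,b,c,d) in {'top':(120,300,150,350),'side':(110,310,110,370)}.items():
    i=cv2.imread(f'pics/{n}0.png')[a:b,c:d]; f=3 if n=='side' else 3.3
    i=cv2.resize(i,None,fx=f,fy=f,interpolation=cv2.INTER_CUBIC); print(i.shape); cv2.imwrite(f'pics/{n}0c.png',i)
E
```

```text
(594, 660, 3)
(600, 780, 3)
```

View pics/top0c.png

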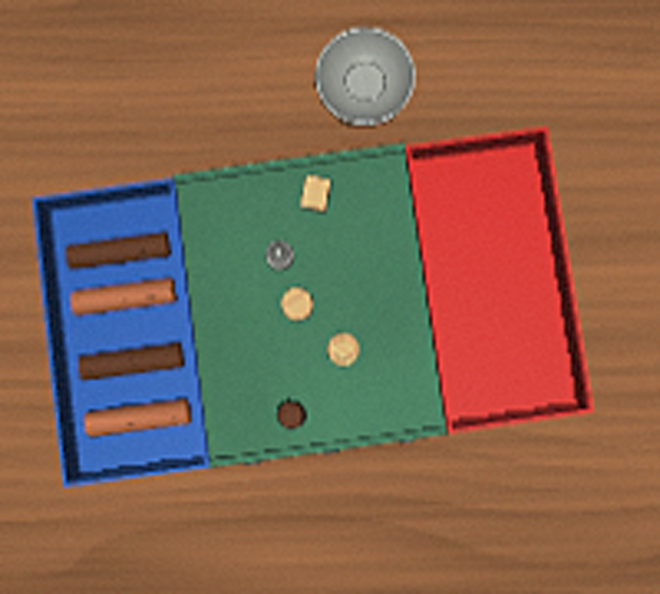

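View pics/side0c.png

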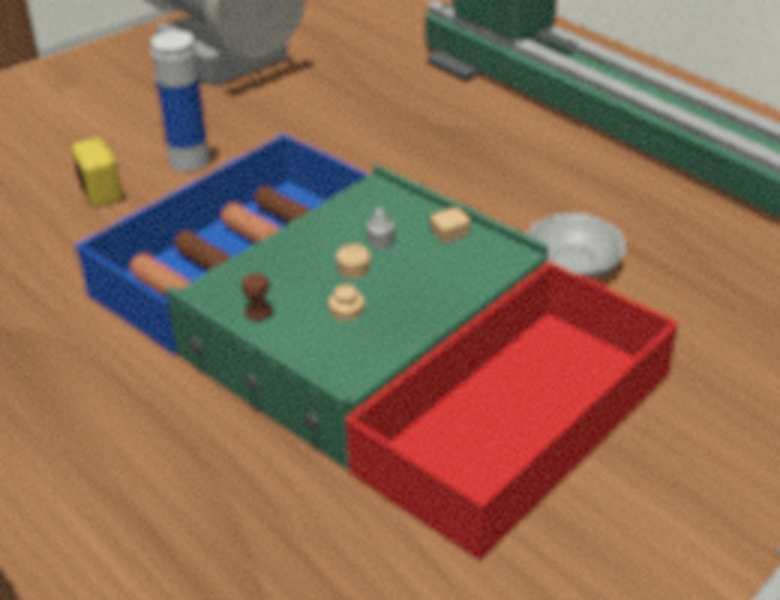

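The top crop shows the red bin on the −y side and the plate corners at about (175,180), (408,148), (445,432) and (209,463). The things on it are the block (315,193), centre (279,255), slice (297,304), stub (343,349) and knob (291,413). The side crop confirms this order.

```bash
python3 - <<'E'
from h import *
p=ctrl.snapshot('top'); g=lambda c:(np.array(c)/3.3+[150,120])
im=p['img'].astype(int); hsv=cv2.cvtColor(p['img'],cv2.COLOR_RGB2HSV)
C=np.array([ray(p,g(c),z)[:2] for c,z in [((175,180),.09),((408,148),.09),((445,432),.09),((209,463),.09)]])
print(np.round(C,4).tolist()); c=C.mean(0)
v=(C[0]-C[1])+(C[3]-C[2]); u=(C[0]-C[3])+(C[1]-C[2])
yaw=np.arctan2(-v[0],v[1]); print('ctr',c,'yaw',np.degrees(yaw),np.degrees(np.arctan2(u[1],u[0])),'size',np.linalg.norm(v)/2,np.linalg.norm(u)/2)
R=np.array([[np.cos(yaw),-np.sin(yaw)],[np.sin(yaw),np.cos(yaw)]])
poly=np.zeros(im.shape[:2],np.uint8); cv2.fillPoly(poly,[np.array([g(q) for q in[(190,195),(400,168),(430,415),(215,445)]]).astype(np.int32)],1)
m=((im[:,:,0]-im[:,:,1]>5)&(poly>0)).astype(np.uint8)
n,_,st,ce=cv2.connectedComponentsWithStats(m)
for i in range(1,n):
    if st[i,4]>15:
        w=ray(p,ce[i],.092)[:2]; print(st[i,4],ce[i].round(1),w.round(4),'plate',((w-c)@R).round(4))
for nme,q,z in(('centre',(279,255),.1),('knob',(291,413),.11)):
    w=ray(p,g(q),z)[:2]; print(nme,w.round(4),((w-c)@R).round(4))
E
```

```text
[[0.6763, 0.1658], [0.7042, -0.0736], [0.4151, -0.1025], [0.3897, 0.1331]]
ctr [0.54633289 0.03068245] yaw 6.407655505425828 6.105450279044859 size 0.2389887561833261 0.28947175012389675
76 [245.1 178.3] [0.6599 0.0236] plate [ 0.1121 -0.0197]
74 [239.6 211.7] [0.5478 0.0439] plate [0.0029 0.013 ]
75 [253.6 225.5] [ 0.5011 -0.0015] plate [-0.0485 -0.0269]
52 [237.7 245.3] [0.4371 0.0521] plate [-0.1061  0.0334]
centre [0.5954 0.0596] [0.052  0.0233]
knob [0.4376 0.0495] [-0.1059  0.0309]
```

>>> apply_moves --commands '[[[3, -5, 0], -0.1, 0.91], [[6, -10, 0], -0.2, 0.91], [[9, -15, 0], -0.3, 0.91], [[12, -20, 0], -0.4, 0.91], [[15, -25, 0], -0.5, 0.91], [[18, -30, 0], -0.6, 0.91], [[21, -35, 0], -0.7, 0.91], [[24, -40, -1], -0.8, 0.91], [[27, -45, -2], -0.9, 0.91], [[30, -50, -3], -1.0, 0.91], [[32, -53, -4], -1.1, 0.91], [[33.3, -55.2, -5], -1.144, 0.91], [[33.3, -55.2, -5], -1.144, 0.91], [[33.3, -55.2, -5], -1.144, 0.91], [[33.3, -55.2, -5], -1.144, 0.91], [[33.3, -55.2, -5], -1.144, 0.91]]'

```text
clock: 2.68
tool_pos: [0.5443, 0.0862, 0.1929]
orientation: [180.0, -0.0, -83.8]
force: [0.2, 0.2, -0.2]
opening: 0.0078
gripper_force: 0.0
```

```bash
python3 - <<'E'
from h import *
o=ctrl.get_obs(); print(o['clock'],o['tool_pos'],o['orientation'],o['opening'])
p=ctrl.snapshot('wrist'); cv2.imwrite('pics/w1.png',p['img'][:,:,::-1]); print(np.round(p['T'],3).tolist())
for t in['slice','block','stub','knob','centre']:
    for r in ctrl.spot_point(p,t)[:2]: print(t,round(r['score'],2),np.round(r['at'],1),np.round(ray(p,r['at'],.08),4))
E
```

```text
2.6833 [0.54432988 0.08618064 0.19289056] [ 1.79972233e+02 -2.72948521e-02 -8.37843365e+01] 0.0077627045058848475
[[-0.994, 0.104, 0.032, 0.552], [-0.109, -0.954, -0.279, 0.011], [0.001, -0.28, 0.96, 0.335], [0.0, 0.0, 0.0, 1.0]]
block 0.76 [143.5 118.2] [0.6562 0.0222 0.08  ]
stub 0.88 [314.1 115.2] [0.4992 0.0026 0.08  ]
knob 0.61 [371.  176.3] [0.4335 0.0534 0.08  ]
centre 0.94 [205.5 169.9] [0.5959 0.0648 0.08  ]
```

View pics/w1.png

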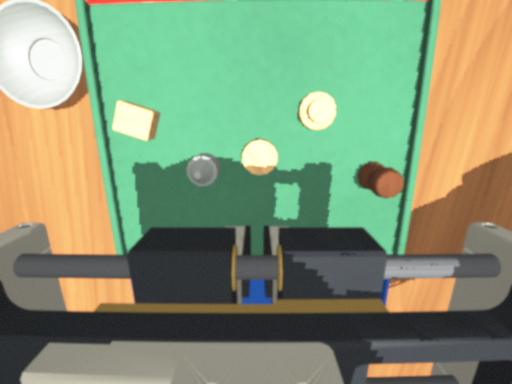

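The wrist view shows the slice at (260,157), stub (317,110), block (134,120), centre (202,170) and knob (380,180). The fingers line up with the slice.

```bash
python3 - <<'E'
from h import *
p=ctrl.snapshot('wrist'); a=np.radians(6.3); R=np.array([[np.cos(a),-np.sin(a)],[np.sin(a),np.cos(a)]])
o=ctrl.get_obs(); print(o['tool_pos']); t=o['tool_pos'][:2]
for n,q,z in(('slice',(260,157),.096),('stub',(318,110),.096),('block',(134,120),.096),('centre',(203,170),.1),('edgeL',(90,0),.09),('edgeL2',(124,250),.09),('binmid',(260,0),.08)):
    w=ray(p,q,z)[:2]; print(n,w.round(4),((w-t)@R).round(4))
E
```

```text
[0.54309889 0.09021391 0.19395381]
slice [0.5439 0.0483] [-0.0038 -0.0418]
stub [0.4987 0.0022] [-0.0538 -0.0826]
block [0.6575 0.028 ] [ 0.1069 -0.0744]
centre [0.5938 0.065 ] [ 0.0476 -0.0306]
edgeL [ 0.6963 -0.0637] [ 0.1354 -0.1698]
edgeL2 [0.673  0.1602] [0.1368 0.0553]
binmid [ 0.5585 -0.0809] [-0.0034 -0.1718]
```

>>> apply_moves --commands '[[[-0.2, 0, -3], 0, 0.91], [[-0.2, 0, -6], 0, 0.91], [[-0.2, 0, -8.4], 0, 0.91], [[-0.2, 0, -9.2], 0, 0.91], [[-0.2, 0, -9.2], 0, 0.91], [[-0.1, -1, -9.2], 0, 0.91], [[0, -2, -9.2], 0, 0.91], [[0.15, -3.2, -9.2], 0, 0.91], [[0.3, -4.6, -9.2], 0, 0.91], [[0.46, -6, -9.2], 0, 0.91], [[0.63, -7.5, -9.2], 0, 0.91], [[0.8, -9, -9.2], 0, 0.91], [[0.96, -10.5, -9.2], 0, 0.91], [[1.12, -12, -9.2], 0, 0.91], [[1.29, -13.5, -9.2], 0, 0.91], [[1.45, -15, -9.2], 0, 0.91], [[1.62, -16.5, -9.2], 0, 0.91], [[1.78, -18, -9.2], 0, 0.91], [[1.95, -19.5, -9.2], 0, 0.91], [[1.95, -19.5, -9.2], 0, 0.91]]'

```text
clock: 4.7
tool_pos: [0.5632, -0.1086, 0.1028]
orientation: [-179.9, -0.0, -83.8]
force: [-0.4, 0.9, 0.1]
opening: 0.0078
gripper_force: 0.0
```

```bash
python3 - <<'E'
from h import *
o=ctrl.get_obs(); print(o['clock'],o['tool_pos'],o['force'])
p=ctrl.snapshot('side'); i=cv2.resize(p['img'][110:310,110:370,::-1],None,fx=3,fy=3,interpolation=cv2.INTER_CUBIC); cv2.imwrite('pics/s2.png',i)
E
```

```text
4.7 [ 0.56318105 -0.1086034   0.10275312] [-0.44513477  0.90212792  0.05996256]
```

View pics/s2.png

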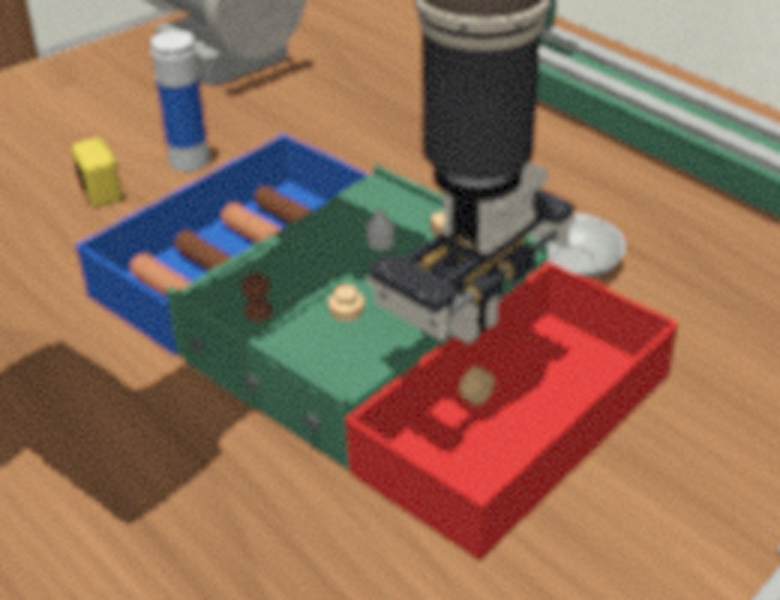

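The slice now lies in the bin at (475,385), and the stub, centre and knob are undisturbed. Next is the stub.

>>> apply_moves --commands '[[[0, 0, 3], 0, 0.91], [[0, 0, 6], 0, 0.91], [[0, 0, 8], 0, 0.91], [[-1.2, 3, 8], 0, 0.91], [[-2.6, 6, 8], 0, 0.91], [[-4, 9, 8], 0, 0.91], [[-5.3, 12, 8], 0, 0.91], [[-6.3, 14.4, 8], 0, 0.91], [[-6.8, 15.4, 8], 0, 0.91], [[-6.8, 15.4, 8], 0, 0.91], [[-6.8, 15.4, 8], 0, 0.91]]'

```text
clock: 5.67
tool_pos: [0.4949, 0.0487, 0.1822]
orientation: [-179.9, 0.0, -83.6]
force: [0.7, 0.8, -0.4]
opening: 0.0077
gripper_force: 0.0
```

```bash
python3 - <<'E'
from h import *
o=ctrl.get_obs(); t=o['tool_pos']; print(o['clock'],t)
p=ctrl.snapshot('wrist'); a=np.radians(6.3); R=np.array([[np.cos(a),-np.sin(a)],[np.sin(a),np.cos(a)]])
for n in('stub','knob','centre','block'):
    for r in ctrl.search_frame(p,n)[:1]+ctrl.spot_point(p,n)[:1]: w=ray(p,r['at'],.092)[:2]; print(n,r['score'],r['at'],w.round(4),((w-t[:2])@R).round(4))
E
```

```text
5.6667 [0.49488557 0.04870572 0.1822464 ]
stub 0.87 [257.5, 146.4] [ 0.4992 -0.0028] [-0.0013 -0.0517]
stub 0.91 [253.0, 149.8] [5.028e-01 5.000e-04] [ 0.0026 -0.0488]
knob 0.68 [322.2, 214.9] [0.432  0.0532] [-0.062   0.0113]
knob 0.81 [317.5, 208.7] [0.4375 0.0476] [-0.0571  0.0052]
centre 0.79 [145.5, 207.9] [0.5964 0.0648] [0.1027 0.0049]
centre 0.96 [150.1, 202.6] [0.5921 0.0591] [ 0.0978 -0.0003]
block 0.87 [78.3, 158.3] [0.6566 0.0248] [ 0.1581 -0.0415]
block 0.96 [84.6, 155.2] [0.6507 0.0214] [ 0.1518 -0.0442]
```

>>> apply_moves --commands '[[[0, 0, -3], 0, 0.91], [[0, 0, -6], 0, 0.91], [[0, 0, -7.4], 0, 0.91], [[0, 0, -8], 0, 0.91], [[0, 0, -8], 0, 0.91], [[0.1, -1, -8], 0, 0.91], [[0.2, -2, -8], 0, 0.91], [[0.35, -3.2, -8], 0, 0.91], [[0.5, -4.5, -8], 0, 0.91], [[0.66, -6, -8], 0, 0.91], [[0.83, -7.5, -8], 0, 0.91], [[0.99, -9, -8], 0, 0.91], [[1.16, -10.5, -8], 0, 0.91], [[1.32, -12, -8], 0, 0.91], [[1.49, -13.5, -8], 0, 0.91], [[1.65, -15, -8], 0, 0.91], [[1.76, -16, -8], 0, 0.91], [[1.76, -16, -8], 0, 0.91]]'

```text
clock: 7.62
tool_pos: [0.5129, -0.1136, 0.1025]
orientation: [-179.9, -0.0, -83.8]
force: [-0.1, -0.7, 0.5]
opening: 0.0081
gripper_force: 0.0
```

```bash
python3 - <<'E'
from h import *
o=ctrl.get_obs(); print(o['clock'],o['tool_pos'],o['force'])
p=ctrl.snapshot('side'); i=cv2.resize(p['img'][110:310,110:370,::-1],None,fx=3,fy=3,interpolation=cv2.INTER_CUBIC); cv2.imwrite('pics/s3.png',i)
E
```

```text
7.6167 [ 0.51285412 -0.11356293  0.10247224] [-0.09343909 -0.65667026  0.52991235]
```

View pics/s3.png

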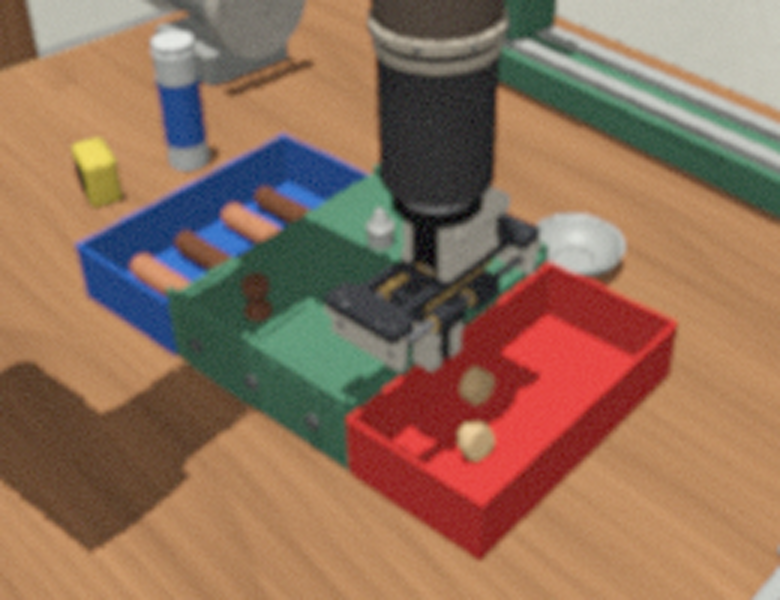

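The stub is in the bin at (475,440), beside the slice. The block is next, with the fingers shut.

>>> apply_moves --commands '[[[0, 0, 3], 0, 1], [[0, 0, 6], 0, 1], [[0, 0, 8], 0, 1], [[2, 2.6, 8], 0, 1], [[4, 5.2, 8], 0, 1], [[6, 7.8, 8], 0, 1], [[8, 10.5, 8], 0, 1], [[10, 13.1, 8], 0, 1], [[12, 15.7, 8], 0, 1], [[13.4, 17.5, 8], 0, 1], [[14, 18.3, 8], 0, 1], [[14, 18.3, 8], 0, 1], [[14, 18.3, 8], 0, 1]]'

```text
clock: 8.75
tool_pos: [0.6519, 0.0717, 0.1813]
orientation: [180.0, -0.0, -83.6]
force: [0.4, -0.9, 0.1]
opening: 0.0007
gripper_force: 0.0
```

```bash
python3 - <<'E'
from h import *
o=ctrl.get_obs(); t=o['tool_pos']; print(o['clock'],t)
p=ctrl.snapshot('wrist'); cv2.imwrite('pics/w4.png',p['img'][:,:,::-1]); a=np.radians(6.3); R=np.array([[np.cos(a),-np.sin(a)],[np.sin(a),np.cos(a)]])
print((t[:2]-[.5463,.0307])@R)
for n in('centre','block'):
    for r in ctrl.search_frame(p,n)[:1]+ctrl.spot_point(p,n)[:1]: w=ray(p,r['at'],.092)[:2]; print(n,r['score'],r['at'],w.round(4),((w-t[:2])@R).round(4))
E
```

```text
8.75 [0.65190312 0.07171678 0.18134504]
[0.10946633 0.02918079]
centre 0.86 [318.3, 201.5] [0.5951 0.0634] [-0.0574 -0.002 ]
centre 0.79 [315.8, 196.7] [0.5981 0.0591] [-0.0548 -0.0066]
block 0.73 [253.8, 148.5] [0.659  0.0222] [ 0.0016 -0.05  ]
block 0.94 [254.2, 150.0] [0.6585 0.0234] [ 0.0013 -0.0487]
```

View pics/w4.png

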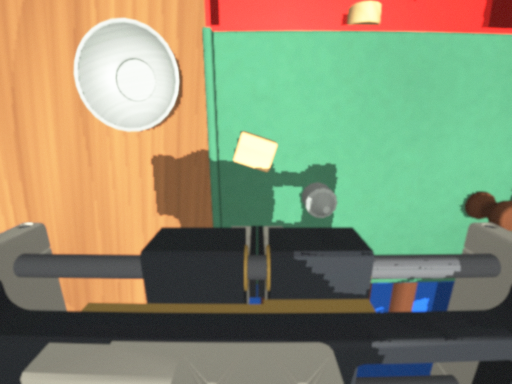

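The block is at (255,151), square ahead of the fingers. The lip at column 210 and the centre at (320,200) are both clear.

>>> apply_moves --commands '[[[0.1, 0, -3], 0, 1], [[0.1, 0, -6], 0, 1], [[0.1, 0, -7.4], 0, 1], [[0.1, 0, -8], 0, 1], [[0.1, 0, -8], 0, 1], [[0.2, -1, -8], 0, 1], [[0.3, -2, -8], 0, 1], [[0.45, -3.2, -8], 0, 1], [[0.6, -4.5, -8], 0, 1], [[0.76, -6, -8], 0, 1], [[0.93, -7.5, -8], 0, 1], [[1.09, -9, -8], 0, 1], [[1.26, -10.5, -8], 0, 1], [[1.42, -12, -8], 0, 1], [[1.59, -13.5, -8], 0, 1], [[1.75, -15, -8], 0, 1], [[1.93, -16.7, -8], 0, 1], [[1.93, -16.7, -8], 0, 1]]'

```text
clock: 10.5
tool_pos: [0.6717, -0.0989, 0.1013]
orientation: [180.0, -0.0, -83.8]
force: [0.7, 0.9, -0.4]
opening: 0.0007
gripper_force: 0.0
```

>>> apply_moves --commands '[[[0, 0, 3], 0, 1], [[0, 0, 6], 0, 1], [[0, 0, 9], 0, 1], [[-1, 3, 11], 0, 1], [[-2, 6, 12], 0, 1], [[-3, 9, 12], 0, 1], [[-4, 12, 12], 0, 1], [[-5, 15, 12], 0, 1], [[-5, 16, 12], 0, 1], [[-5, 16, 12], 0, 1], [[-5, 16, 12], 0, 1]]'

```text
clock: 11.42
tool_pos: [0.6218, 0.0647, 0.2216]
orientation: [-180.0, -0.0, -83.6]
force: [-0.0, -0.2, -0.4]
opening: 0.0003
gripper_force: 0.0
```

```bash
python3 - <<'E'
from h import *
o=ctrl.get_obs(); print(o['clock'],o['tool_pos'],o['force'])
p=ctrl.snapshot('side'); i=cv2.resize(p['img'][110:310,110:370,::-1],None,fx=3,fy=3,interpolation=cv2.INTER_CUBIC); cv2.imwrite('pics/s5.png',i)
E
```

```text
11.4167 [0.62184112 0.06471224 0.22161245] [-0.02416286 -0.18743218 -0.41464873]
```

View pics/s5.png

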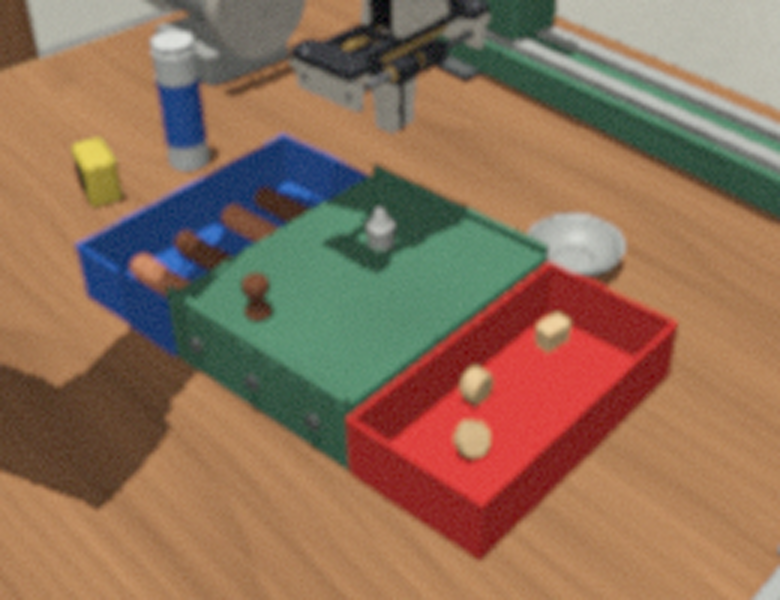

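All three offcuts are in the bin, at (552,330), (476,384) and (472,438). The knob and centre stand where they were. I'll wait a second so they come to rest, then hand in.

>>> apply_moves --commands '[[[0, 0, 0], 0, 1], [[0, 0, 0], 0, 1], [[0, 0, 0], 0, 1], [[0, 0, 0], 0, 1], [[0, 0, 0], 0, 1], [[0, 0, 0], 0, 1], [[0, 0, 0], 0, 1], [[0, 0, 0], 0, 1], [[0, 0, 0], 0, 1], [[0, 0, 0], 0, 1], [[0, 0, 0], 0, 1], [[0, 0, 0], 0, 1], [[0, 0, 0], 0, 1], [[0, 0, 0], 0, 1], [[0, 0, 0], 0, 1], [[0, 0, 0], 0, 1], [[0, 0, 0], 0, 1], [[0, 0, 0], 0, 1], [[0, 0, 0], 0, 1], [[0, 0, 0], 0, 1]]'

```text
clock: 13.13
tool_pos: [0.6217, 0.0644, 0.2216]
orientation: [-180.0, 0.0, -83.7]
force: [-0.7, 0.5, -0.3]
opening: 0.0001
gripper_force: 0.0
```

```bash
python3 - <<'E'
from h import *
a=cv2.imread('pics/s5.png').astype(int)
p=ctrl.snapshot('side'); b=cv2.resize(p['img'][110:310,110:370,::-1],None,fx=3,fy=3,interpolation=cv2.INTER_CUBIC).astype(int)
for i in(a,b):
    m=((i[:,:,1]>110)&(i[:,:,2]>i[:,:,1]+10)).astype(np.uint8); m[:,:400]=0; m[:300]=0; m[480:]=0; m[:,620:]=0
    n,_,s,c=cv2.connectedComponentsWithStats(m); print([(s[k,4],c[k].round(1)) for k in range(1,n) if 300<s[k,4]<3000])
E
```

```text
[(np.int32(949), array([552. , 329.6])), (np.int32(740), array([473.9, 381.2])), (np.int32(1176), array([472.3, 437.4])), (np.int32(1404), array([601.4, 462.3]))]
[(np.int32(955), array([552.2, 329.6])), (np.int32(736), array([473.8, 381.3])), (np.int32(1171), array([472.3, 437.4])), (np.int32(1403), array([601.4, 462.2]))]
```

All three are at rest.

```bash
python3 -c "
from plant import ctrl
print(ctrl.close_job())"
```

```text
the job is handed in; nothing more can be done
None
```

I pushed all three pale offcuts into the red scrap bin, where they lie at rest. The last view shows the knob, centre, spray can, dish and tape in place. I didn't check the spanner again, but the arm never went near it. The job was handed in at about 13 s, but no verdict came back.

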